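Fit the keyed sample carousel on its drive spindle

ROBOT

A 6-joint arm with a two-finger parallel gripper is mounted at the origin on the work surface. World frame = base frame: x ahead of the robot, y to its left, z up, the work surface at z = 0. Lengths are in m, angles in degrees, forces in N, time in s.
With the tool pointing down it reaches from about 0.4 to 0.825 m from the base axis. Payload 7 kg.
Tool frame: the origin (TCP) lies at the centre of the arm's flange, where the gripper is bolted on; the fingertips stand 178 mm ahead of it and the grasp point (between the pads) lies 159 mm ahead of it (tip_reach is the distance from the TCP to the fingertips, in m); z points along the fingers, y is the line along which they close (so a half turn about z gives the same grasp; the last joint's range is limited). The gripper opens to 88 mm and grips with 3 to 60 N. Pads are 19 mm wide; open, the fingers measure 130 mm over their backs; the gripper's body (78 mm by 193 mm) begins 47 mm behind the grasp point.
Start: joints at [81.366, 20.546, 0.682, 0, -70.136, -16.507], TCP at [0.287, 0.611, 0.405] pointing down, gripper open.
Joint ranges: [-176.03, 176.03], [-82.01, 121.73], [-58.28, 71.71], [-173.87, 95.51], [-174.79, -0.11], [-173.66, 173.66]. Speed limits (degrees/s): [136.94, 136.94, 172.46, 180, 180, 180].

INTERFACE

Orientations are given as [roll, pitch, yaw] about the fixed x, y, z axes, in that order (R = Rz(yaw) Ry(pitch) Rx(roll)).
In Python, from plant import * gives the robot as it stands.
- The arm moves only by the shell command python3 -m handwheel 'ROWS'. ROWS is JSON, a list of rows, each a list of 7 numbers: the opening, from -1 (shut) to 1 (fully open), then the shift along the tool's x, y, z as a fraction of full scale, then the turn, a rotation vector about the tool's x, y, z as a fraction of full scale. A call has 1 to 5 rows; each row shifts and turns the commanded pose from where the row before left it, along the tool's axes as they then stand; what a row does not reach is not made up. Full scale, the value 1, is 0.025 m for a shift and 6 degrees for a turn. A row lasts 1/8 s, in which the tool goes at most 62.5 mm and 10.7 degrees, less where a joint would pass 70% of its speed; a pose out of reach is approached as far as the arm can. A call with a number of a shift or a turn outside -1 to 1 is refused whole. A call with a gripper value outside its range is refused whole. The fingers move at their own pace and stop on an object; the grip force is fixed at half the most. Time passes only in rows, so rows that do not move let the fingers close. It gives the time, the measured TCP pose, the force, the opening and the grip force at its end, in the units of the state.
- get_obs(): the state, without advancing time (a new reading comes with each control period).
- snapshot(name): name is "scene" or "top" or "wrist"; returns a dict with "color" (420x560x3 uint8, red, green, blue), "fx", "fy", "cx", "cy" (pixels), "R" (3x3) and "t" (3): a world point X has camera coordinates R X + t; the wrist camera has in their place "tool_from_camera" (4x4, takes a point from camera to tool coordinates, whose origin is the TCP and whose axes are the flange's). Camera axes: x right, y down, z forward; pixel columns grow to the right and rows downward; lengths in m; the calibration is good to about 2 mm. A picture is of the moment at which its call begins: read the wrist's pose just before it. There is no depth.
- close_job(): hands the job in; it is judged then, once.
The state is a dict: "clock": time; "joint_pos": joint angles; "qvel": joint speeds; "tau": joint torques, N m; "tool_pos": TCP position; "orientation": TCP orientation; "force": force on the tool from outside, world axes, zero at the start; "moment": the same for the moment, N m; "opening": finger opening in m; "gripper_force": force on a finger pad.
Only numpy, scipy, OpenCV 4.12 (cv2) and the standard library are available. Lean on these libraries where they do the work, as an engineer would, in place of code of your own. Each camera call takes 0.05 s, during which the arm holds its last target. There are 200 camera calls.

TASK

Two sample carousels lie on the bench. Pick up the one whose hub has a keyway slot, turn it so that the slot lines up with the key on the drive unit's spindle, and, still holding it, slide it down over the spindle; leave it fully home, flat on the unit's turntable, and let go. Leave the other carousel, with the plain round bore, where it lies.

Things in the scene. Friction and masses are not known exactly. Their poses are not given: they have to be found in the camera images.
- keyed_carousel: Grey 0.2 kg carousel: disc 120 mm across, 8 thick, ring of black wells 2 proud; central hub to 54 high. Origin: bore axis, underside; z up. Bore 32, right through. Keyway slot 20 wide from bore along +x, through the hub end, 34 from axis. Hub x -25 to 32; flat sides at y = +-25 (x -10 to 32): grip across y from above, at the bore axis. Starts turned 20-95 deg anticlockwise of fit.
- plain_carousel: Loose grey carousel of the same size and outline as the keyed one, but its hub is closed all round: plain round bore 32 mm across, no keyway slot. It does not fit the spindle; leave it. Origin: bore axis, underside; z up.
- drive: Fixed white box 150 x 150 x 50 mm. Black round turntable on it, 90 across, face at z = 55 mm. Metal spindle in its middle, fixed, tapers from 22 to 12 diameter, tip at z = 100. Key: upright blade 6 wide on one side, out to 28 from the axis, top at z = 95. Origin: spindle axis, bench level; z up; +x along the key. Home: underside on turntable, carousel's +x along drive's +x.

How it is judged (in metres and radians):
On the way:
1. the keyed carousel is slid at least 15 mm down over the spindle, its slot on the key, while the fingers still hold it (z of keyed_carousel in the frame of drive below 0.085 m and horizontal distance between keyed_carousel and drive below 0.015 m and contact force between the fingers and keyed_carousel above 0.5 N), for 0.1 s.
At the end, for the whole second after the job is handed in: The keyed carousel sits on the drive unit with its underside within 5 mm of the turntable face, its bore axis within 15 mm of the spindle axis, its keyway along the key (within 29 degrees), level within 4.5 degrees, at rest and released; the plain carousel lies within 30 mm of where it started (z of keyed_carousel in the frame of drive below 0.06 m and horizontal distance between keyed_carousel and drive below 0.015 m and angle between the x axis of keyed_carousel and the x axis of drive, either way round below 0.5 rad and angle between keyed_carousel's own z axis and vertical below 0.08 rad and linear speed of keyed_carousel below 0.02 m/s and contact force between the fingers and keyed_carousel below 0.1 N and distance of plain_carousel from where it was at the start of the episode below 0.03 m); the robot touches nothing.
It fails at once if the plain carousel is moved by more than 30 mm (distance of plain_carousel from where it was at the start of the episode above 0.03 m).
It also fails if it takes over 40 s, if anything falls off the work surface, if the arm or the gripper's body presses on something with over 40 N, if the wrist force passes 120 N, or if a joint passes its speed limit or range.

## Working session

There is one attempt and no reset: what is moved stays moved. The work goes in short steps, Python scripts to look and compute and a shell command to move; the robot and the scene stay as the last step left them, time stands still between calls to the robot, and variables do not carry over. Pictures are saved under pics/ and viewed, at most 10 in all, crops included, and the job is handed in when it is done.

```bash
mkdir -p pics; python3 - <<'E'
from plant import *
import cv2, numpy as np, json
o=get_obs(); print(o)
for n in ("top","scene"):
    s=snapshot(n); cv2.imwrite(f"pics/{n}0.png",cv2.cvtColor(s["color"],cv2.COLOR_RGB2BGR))
    print(n,{k:np.round(v,4).tolist() for k,v in s.items() if k!="color"})
E
```

```text
{'clock': 0.0, 'joint_pos': array([ 8.13648937e+01,  2.05904858e+01,  6.34622165e-01, -2.12869024e-02,
       -7.01378840e+01, -1.65064930e+01]), 'qvel': array([ 0.05681444, -0.0638731 , -0.02152019,  0.01314574, -0.08007654,
        0.04467365]), 'tau': array([ 1.64664812e-03, -5.82724357e+01,  2.93044013e+01,  6.99646980e+00,
        6.95226394e-03, -1.65991491e-04]), 'tool_pos': array([0.28669607, 0.61086603, 0.40373595]), 'orientation': array([ 1.79904430e+02, -7.45216968e-03, -2.51488418e+01]), 'force': array([-0.46286724,  0.35062334,  0.05178245]), 'moment': array([-0.04267049, -0.04693337,  0.00500448]), 'gripper_force': 0.0, 'opening': 0.08719335611890225}
top {'fx': 409.4394, 'fy': 409.4394, 'cx': 287.3437, 'cy': 203.9427, 'R': [[-0.0208, -0.9993, -0.0324], [-0.9947, 0.024, -0.0999], [0.1006, 0.0301, -0.9945]], 't': [0.0328, 0.5227, 0.966]}
scene {'fx': 379.5225, 'fy': 379.5225, 'cx': 280.0702, 'cy': 216.1639, 'R': [[-0.4052, 0.9141, 0.0136], [0.6607, 0.3031, -0.6867], [-0.6319, -0.2693, -0.7268]], 't': [0.2133, -0.3362, 1.1177]}
```

View pics/top0.png

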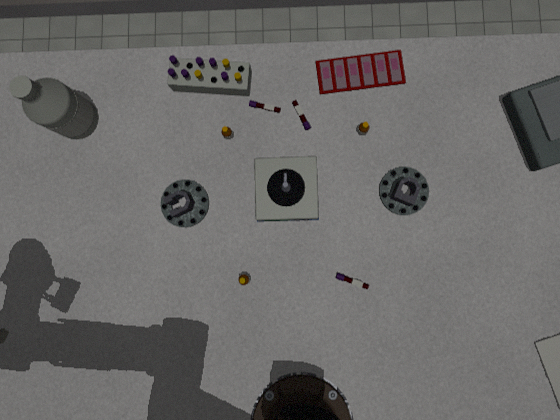

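View pics/scene0.png

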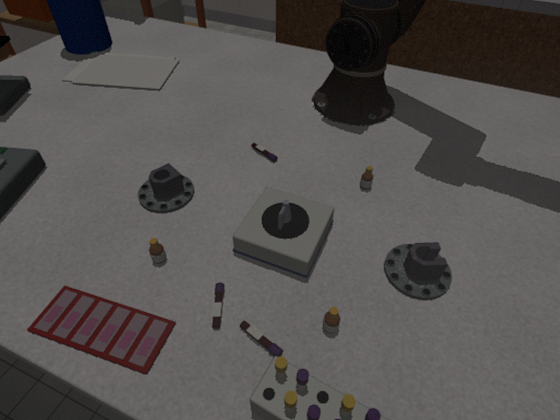

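The top view shows carousels at about (185,203) and (404,190), and the drive at (286,188). The scene view shows a slot in the hub at (425,265), which is the top view's left one. I'll enlarge these to read the angles.

```bash
cat > h.py <<'E'
import numpy as np, cv2
def ray(s,uv,z):
    R,t=np.array(s["R"]),np.array(s["t"]); c=-R.T@t
    d=R.T@np.array([(uv[0]-s["cx"])/s["fx"],(uv[1]-s["cy"])/s["fy"],1])
    return c+d*(z-c[2])/d[2]
def proj(s,X):
    p=np.array(s["R"])@X+s["t"]; return np.array([s["fx"]*p[0]/p[2]+s["cx"],s["fy"]*p[1]/p[2]+s["cy"]])
E
python3 - <<'E'
from plant import *
from h import *
s=snapshot("top"); im=cv2.cvtColor(s["color"],cv2.COLOR_RGB2BGR)
t=[cv2.resize(im[v-32:v+32,u-32:u+32],None,fx=6,fy=6,interpolation=cv2.INTER_CUBIC) for u,v in((185,203),(286,188))]
cv2.imwrite("pics/crop1.png",cv2.convertScaleAbs(np.hstack(t),alpha=1.3))
for n,uv,z in(("keyed",(185,203),.008),("plain",(404,190),.008),("drive",(286,188),.055)): print(n,ray(s,uv,z).round(4))
E
```

```text
keyed [0.5337 0.2766 0.008 ]
plain [ 0.5527 -0.2657  0.008 ]
drive [0.5584 0.0226 0.055 ]
```

View pics/crop1.png

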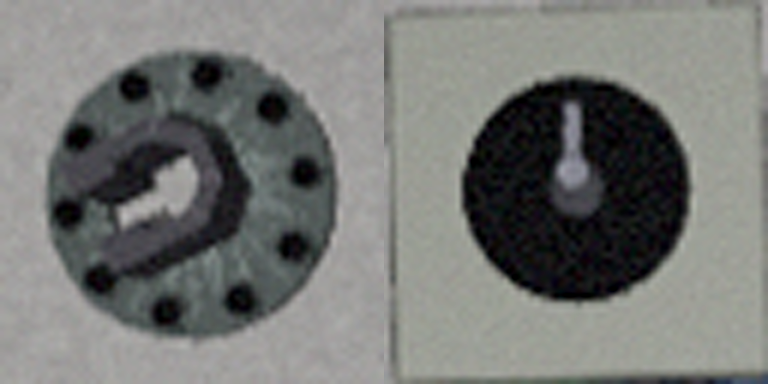

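Keyed carousel is near (0.534, 0.277), its slot pointing roughly +y (yaw about 115°). The drive is near (0.558, 0.023) with the key along about +x. I'll move above the keyed one and look through the wrist camera.

```bash
R='[[1,0.975,0.526,0,0,0,0],[1,0.975,0.526,0,0,0,0],[1,0.975,0.526,0,0,0,0],[1,0.975,0.526,0,0,0,0],[1,0.975,0.526,0,0,0,0]]' ; true
python3 -m handwheel '[[1,0.975,0.526,0,0,0,0],[1,0.975,0.526,0,0,0,0],[1,0.975,0.526,0,0,0,0],[1,0.975,0.526,0,0,0,0],[1,0.975,0.526,0,0,0,0]]' >/dev/null
python3 -m handwheel '[[1,0.975,0.526,0,0,0,0],[1,0.975,0.526,0,0,0,0],[1,0.975,0.526,0,0,0,0],[1,0.975,0.526,0,0,0,0],[1,0.975,0.526,0,0,0,0]]' >/dev/null
python3 -m handwheel '[[1,0.975,0.526,0,0,0,0],[1,0.975,0.526,0,0,0,0],[1,0.975,0.526,0,0,0,0],[1,0.975,0.526,0,0,0,0],[1,0.975,0.526,0,0,0,0]]' >/dev/null
python3 -m handwheel '[[1,0,0,0,0,0,0.95],[1,0,0,0,0,0,0.95],[1,0,0,0,0,0,0.95],[1,0,0,0,0,0,0.95],[1,0,0,0,0,0,0.95]]' >/dev/null
python3 -m handwheel '[[1,0,0,0,0,0,0.95],[1,0,0,0,0,0,0.95],[1,0,0,0,0,0,0]]'
python3 - <<'E'
from plant import *
from h import *
o=get_obs(); s=snapshot("wrist"); cv2.imwrite("pics/wrist1.png",cv2.cvtColor(s["color"],cv2.COLOR_RGB2BGR))
print(o["tool_pos"],o["orientation"],{k:np.round(v,4).tolist() for k,v in s.items() if k!="color"})
E
```

```text
clock: 3.02
tool_pos: [0.5342, 0.276, 0.4049]
orientation: [-180.0, 0.0, -65.0]
force: [0.4, 0.1, 0.6]
opening: 0.0877
gripper_force: 0.0
[0.5341534  0.27596276 0.4048548 ] [-1.79983948e+02  4.13717597e-03 -6.50460061e+01] {'fx': 345.9704, 'fy': 345.9704, 'cx': 281.6351, 'cy': 212.0747, 'tool_from_camera': [[-0.0005, -0.9689, -0.2474, 0.0674], [1.0, -0.0005, -0.0001, 0.0004], [-0.0001, -0.2474, 0.9689, 0.0186], [0.0, 0.0, 0.0, 1.0]]}
```

View pics/wrist1.png

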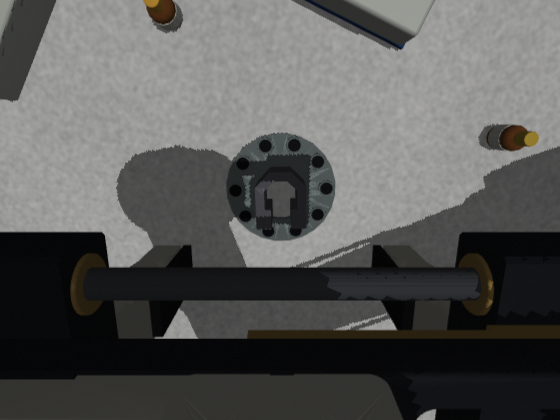

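The disc is centred at about (281,187), with the slot opening straight down in the image, so its yaw is about 115° and the tool is nearly aligned with it. I'll measure the disc centre and hub angle.

```bash
cat >> h.py <<'E'
from scipy.spatial.transform import Rotation as Ro
def wcam(o,s):  # turn a wrist picture into R,t form
    T=np.eye(4); T[:3,:3]=Ro.from_euler("xyz",o["orientation"],degrees=True).as_matrix(); T[:3,3]=o["tool_pos"]
    C=np.linalg.inv(T@np.array(s["tool_from_camera"])); return dict(s,R=C[:3,:3],t=C[:3,3])
E
python3 - <<'E'
from plant import *
from h import *
o=get_obs(); s=wcam(o,snapshot("wrist")); im=s["color"][125:250,215:350]
big=cv2.resize(cv2.cvtColor(im,cv2.COLOR_RGB2BGR),None,fx=4.4,fy=4.4,interpolation=cv2.INTER_CUBIC)
cv2.imwrite("pics/crop2.png",cv2.convertScaleAbs(big,alpha=1.6))
for x,y in((227,187),(335,187),(281,132),(281,240)): print((x,y),ray(s,(x,y),.008).round(4))
E
```

```text
(227, 187) [0.5885 0.3022 0.008 ]
(335, 187) [0.4801 0.2516 0.008 ]
(281, 132) [0.5594 0.223  0.008 ]
(281, 240) [0.5082 0.3329 0.008 ]
```

View pics/crop2.png

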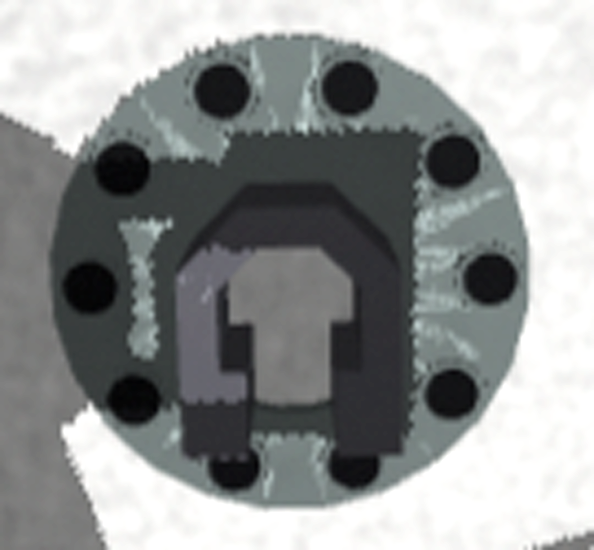

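Centre is (0.534, 0.2775), so the tool is already within 1.5 mm, and the slot yaw is about 115.5°. Before gripping, I'll check the key's direction in the scene view, because 115° doesn't match the stated 20–95° start.

```bash
python3 - <<'E'
from plant import *
from h import *
t=snapshot("top"); s=snapshot("scene")
a=cv2.resize(t["color"][154:222,252:320],(390,390),interpolation=cv2.INTER_CUBIC)
b=cv2.resize(s["color"][182:250,250:318],(390,390),interpolation=cv2.INTER_CUBIC)
cv2.imwrite("pics/crop3.png",cv2.cvtColor(np.hstack([a,b]),cv2.COLOR_RGB2BGR))
# drive: white box outline, turntable
g=t["color"].astype(int); m=np.zeros(g.shape[:2],np.uint8); m[160:215,262:312]=(g[160:215,262:312].sum(2)<120)*255
c=max(cv2.findContours(m,0,2)[0],key=cv2.contourArea); e=cv2.fitEllipse(cv2.convexHull(c)); print(e,ray(t,e[0],.055).round(4))
for y in (0,30): 
    p=np.array([np.cos(np.radians(y)),np.sin(np.radians(y)),0]); d=ray(t,e[0],.055); d[2]=0
    for S,(u,v) in((t,(252,154)),(s,(250,182))): print(y,[((proj(S,d+[0,0,.1])-[u,v])*5.735).round(), ((proj(S,d+p*.028+[0,0,.095])-[u,v])*5.735).round()])
E
```

```text
((285.4786682128906, 187.12918090820312), (36.34201431274414, 36.89156723022461), 100.48161315917969) [0.5605 0.0238 0.055 ]
0 [array([188., 174.]), array([187., 106.])]
0 [array([202., 109.]), array([165., 178.])]
30 [array([188., 174.]), array([152., 116.])]
30 [array([202., 109.]), array([212., 184.])]
```

View pics/crop3.png

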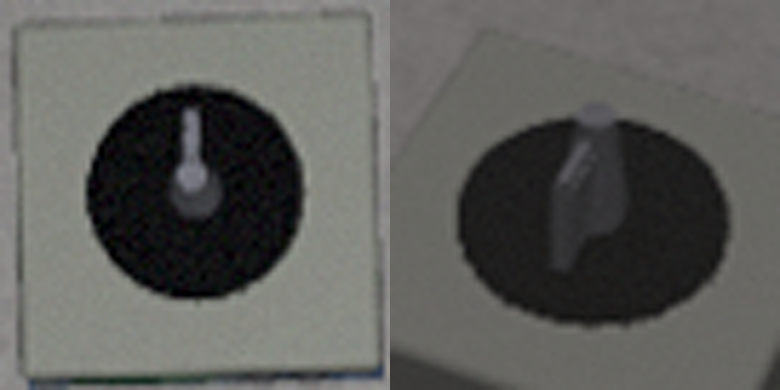

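The key points along world +x (yaw about 0.5°) and the spindle is at about (0.560, 0.0235), so I need a turn of about −115°. Next I descend and grip.

```bash

python3 -m handwheel '[[1,-0.12,0,0.9,0,0,0],[1,0,0,0.9,0,0,0],[1,0,0,0.9,0,0,0],[1,0,0,0.9,0,0,0],[1,0,0,0.9,0,0,0]]' >/dev/null
python3 -m handwheel '[[1,0,0,0.9,0,0,0],[1,0,0,0.9,0,0,0],[1,0,0,0.9,0,0,0],[1,0,0,0.7,0,0,0],[1,0,0,0.34,0,0,0]]'
python3 -m handwheel '[[-1,0,0,0,0,0,0],[-1,0,0,0,0,0,0],[-1,0,0,0,0,0,0],[-1,0,0,0,0,0,0],[-1,0,0,0,0,0,0]]'
```

```text
clock: 4.47
tool_pos: [0.5326, 0.2797, 0.1977]
orientation: [179.9, -0.0, -65.0]
force: [-0.1, -1.0, -0.6]
opening: 0.0878
gripper_force: 0.0
clock: 5.1
tool_pos: [0.5328, 0.28, 0.1992]
orientation: [-179.9, 0.0, -65.0]
force: [-1.0, 0.1, 2.1]
opening: 0.0497
gripper_force: 29.9
```

```bash

python3 -m handwheel '[[-1,0,0,-0.6,0,0,0],[-1,0,0,-1,0,0,0],[-1,0,0,-1,0,0,0],[-1,0,0,-1,0,0,0],[-1,0,0,-1,0,0,0]]'
python3 -m handwheel '[[-1,0,0,-0.6,0,0,0.5],[-1,0,0,0,0,0,0.95],[-1,0,0,0,0,0,0.95],[-1,0,0,0,0,0,0.95],[-1,0,0,0,0,0,0.95]]' >/dev/null
python3 -m handwheel '[[-1,0,0,0,0,0,0.95],[-1,0,0,0,0,0,0.95],[-1,0,0,0,0,0,0.95],[-1,0,0,0,0,0,0.95],[-1,0,0,0,0,0,0.95]]' >/dev/null
python3 -m handwheel '[[-1,0,0,0,0,0,0.95],[-1,0,0,0,0,0,0.95],[-1,0,0,0,0,0,0.95],[-1,0,0,0,0,0,0.95],[-1,0,0,0,0,0,0.95]]' >/dev/null
python3 -m handwheel '[[-1,0,0,0,0,0,0.95],[-1,0,0,0,0,0,0.95],[-1,0,0,0,0,0,0.95],[-1,0,0,0,0,0,0.95],[-1,0,0,0,0,0,0.95]]'
python3 -m handwheel '[[-1,0,0,0,0,0,0.65],[-1,0,0,0,0,0,0]]'
```

```text
clock: 5.72
tool_pos: [0.5325, 0.2796, 0.3153]
orientation: [-180.0, 0.0, -65.0]
force: [-0.0, -0.5, -1.8]
opening: 0.0498
gripper_force: 29.9
clock: 8.22
tool_pos: [0.5325, 0.2796, 0.3294]
orientation: [180.0, -0.0, -176.5]
force: [0.3, -0.7, -1.3]
opening: 0.0501
gripper_force: 29.9
clock: 8.48
tool_pos: [0.5326, 0.2797, 0.3294]
orientation: [180.0, 0.0, 179.8]
force: [0.2, 0.6, -2.3]
opening: 0.0496
gripper_force: 29.9
```

```bash

python3 -m handwheel '[[-1,-0.1,-0.5,0,0,0,0],[-1,-0.1,-0.9,0,0,0,0],[-1,-0.1,-0.9,0,0,0,0],[-1,-0.1,-0.9,0,0,0,0],[-1,-0.1,-0.9,0,0,0,0]]' >/dev/null
python3 -m handwheel '[[-1,-0.1,-0.9,0,0,0,0],[-1,-0.1,-0.9,0,0,0,0],[-1,-0.1,-0.9,0,0,0,0],[-1,-0.1,-0.9,0,0,0,0],[-1,-0.1,-0.9,0,0,0,0]]' >/dev/null
python3 -m handwheel '[[-1,-0.1,-0.9,0,0,0,0],[-1,-0.1,-0.75,0,0,0,0],[-1,0,0,0,0,0,0],[-1,0,0,0,0,0,0]]'
python3 - <<'E'
from plant import *
from h import *
o=get_obs(); w=snapshot("wrist"); s=snapshot("scene")
a=cv2.resize(w["color"][100:420,120:440],(390,390)); b=cv2.resize(s["color"][130:260,220:350],(390,390),interpolation=cv2.INTER_CUBIC)
cv2.imwrite("pics/crop4.png",cv2.convertScaleAbs(cv2.cvtColor(np.hstack([a,b]),cv2.COLOR_RGB2BGR),alpha=1.4))
d=np.array([.5600,.0235,0])
for n,X in(("spindle tip",[0,0,.1]),("key out",[.028,0,.095])): print(n,((proj(s,d+X)-[220,130])*3).round())
E
```

```text
clock: 10.22
tool_pos: [0.5617, 0.0234, 0.3286]
orientation: [180.0, 0.0, 179.7]
force: [-0.2, -0.2, -1.6]
opening: 0.0502
gripper_force: 29.9
spindle tip [196. 212.]
key out [176. 249.]
```

View pics/crop4.png

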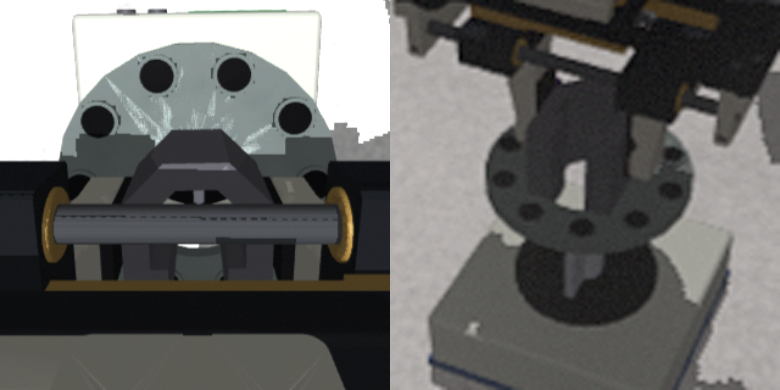

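The wrist view shows the spindle seen through the bore, centred at (198,195). The scene view shows the slot facing the key. I'll slide it down gently.

```bash

python3 -m handwheel '[[-1,-0.04,0,0.3,0,0,0],[-1,0,0,0.3,0,0,0],[-1,0,0,0.3,0,0,0],[-1,0,0,0.3,0,0,0],[-1,0,0,0.3,0,0,0]]'
python3 -m handwheel '[[-1,0,0,0.3,0,0,0],[-1,0,0,0.3,0,0,0],[-1,0,0,0.3,0,0,0]]'
python3 -m handwheel '[[-1,0,0,0.3,0,0,0],[-1,0,0,0.2,0,0,0],[-1,0,0,0.05,0,0,0],[-1,0,0,0,0,0,0]]'
```

```text
clock: 10.95
tool_pos: [0.5626, 0.0235, 0.2905]
orientation: [-180.0, -0.0, 179.8]
force: [0.2, -0.0, -1.1]
opening: 0.0501
gripper_force: 29.9
clock: 11.32
tool_pos: [0.5626, 0.0234, 0.2682]
orientation: [-180.0, 0.0, 179.8]
force: [-0.1, 0.5, -1.8]
opening: 0.0501
gripper_force: 29.9
clock: 11.82
tool_pos: [0.5627, 0.0235, 0.255]
orientation: [-180.0, 0.0, 179.8]
force: [0.9, -0.0, -1.8]
opening: 0.0494
gripper_force: 29.9
```

```bash

python3 -m handwheel '[[-1,0,0,0.04,0,0,0],[-1,0,0,0,0,0,0]]'
python3 -m handwheel '[[1,0,0,0,0,0,0],[1,0,0,0,0,0,0],[1,0,0,0,0,0,0],[1,0,0,0,0,0,0]]'
python3 -m handwheel '[[1,0,0,-0.3,0,0,0],[1,0,0,-0.8,0,0,0],[1,0,0,-1,0,0,0],[1,0,0,-1,0,0,0],[1,0,0,-1,0,0,0]]'
python3 -m handwheel '[[1,0.9,0,-0.5,0,0,0],[1,0.9,0,-0.5,0,0,0],[1,0.9,0,0,0,0,0],[1,0,0,0,0,0,0],[1,0,0,0,0,0,0]]'
python3 - <<'E'
from plant import *
from h import *
s=snapshot("scene");t=snapshot("top")
b=cv2.resize(s["color"][150:280,220:350],(390,390),interpolation=cv2.INTER_CUBIC);a=cv2.resize(t["color"][140:230,240:330],(390,390),interpolation=cv2.INTER_CUBIC)
cv2.imwrite("pics/crop5.png",cv2.convertScaleAbs(cv2.cvtColor(np.hstack([a,b]),cv2.COLOR_RGB2BGR),alpha=1.4))
d=np.array([.56,.0235,.063]);k=np.linspace(0,2*np.pi,40,False)
print("predicted home disc bbox, scene:",[((np.array([proj(s,d+[.06*np.cos(q),.06*np.sin(q),0]) for q in k])-[220,150])*3).min(0).round(),((np.array([proj(s,d+[.06*np.cos(q),.06*np.sin(q),0]) for q in k])-[220,150])*3).max(0).round()])
E
```

```text
clock: 12.08
tool_pos: [0.5628, 0.0235, 0.2542]
orientation: [180.0, 0.0, 179.8]
force: [-0.5, -0.0, -1.0]
opening: 0.0497
gripper_force: 29.9
clock: 12.58
tool_pos: [0.5627, 0.0234, 0.2539]
orientation: [180.0, 0.0, 179.8]
force: [1.1, -0.5, -0.2]
opening: 0.0837
gripper_force: 0.0
clock: 13.2
tool_pos: [0.5625, 0.0234, 0.3579]
orientation: [180.0, 0.0, 179.8]
force: [0.4, 0.6, 0.2]
opening: 0.0876
gripper_force: 0.0
clock: 13.82
tool_pos: [0.4954, 0.0238, 0.382]
orientation: [180.0, 0.1, 179.8]
force: [-0.5, 0.0, -1.0]
opening: 0.0875
gripper_force: 0.0
predicted home disc bbox, scene: [array([ 98., 129.]), array([290., 269.])]
```

View pics/crop5.png

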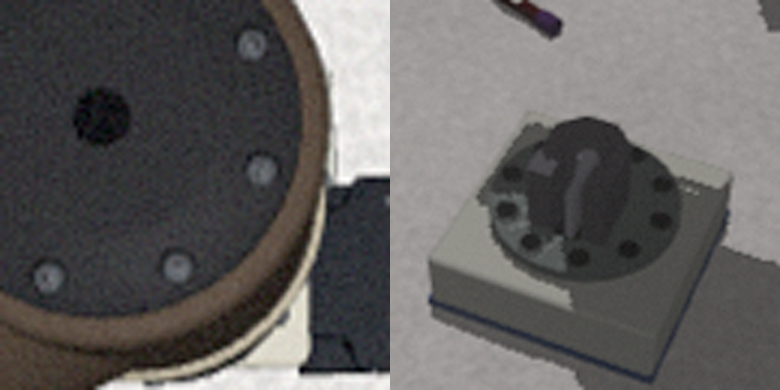

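The disc spans x 100–292 in the scene crop (predicted 98–290). It lies flat on the turntable with the key inside its slot, and the gripper is clear.

```bash
python3 -c "
from plant import *
print(close_job())"
```

```text
the job is handed in; nothing more can be done
None
```

I slid the keyed carousel down over the spindle with its slot on the key, released it flat on the turntable, and handed the job in at about 14 s; the plain carousel was never touched, and the judge's verdict was not shown.

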